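Open the sample roaster with its drum mouth up

ROBOT

A 6-joint arm with a two-finger parallel gripper is mounted at the origin on the work surface. World frame = base frame: x ahead of the robot, y to its left, z up, the work surface at z = 0. Lengths are in m, angles in rad, forces in N, time in s.
With the tool pointing down it reaches from about 0.3 to 0.775 m from the base axis. Payload 14.6 kg.
Tool frame: the origin (TCP) lies between the finger pads; the fingertips stand 14 mm ahead of it and the grasp point (between the pads) lies 5 mm behind it; z points along the fingers, y is the line along which they close (so a half turn about z gives the same grasp; the last joint's range is limited). The gripper opens to 94 mm and grips with 3 to 60 N. Pads are 16 mm wide; open, the fingers measure 119 mm over their backs; the gripper's body (75 mm by 177 mm) begins 78 mm behind the grasp point.
Start: joints at [-1.192, 0.3, 1.521, -0, 1.321, -0.067], TCP at [0.237, -0.496, 0.219] pointing down, gripper open.
Joint ranges: [-3.03, 3.03], [-0.79, 2.21], [0.23, 2.52], [-1.04, 4.18], [0, 3.07], [-2.55, 2.55]. Speed limits (rad/s): [2.22, 2.22, 2.57, 3.14, 3.14, 3.14].

INTERFACE

Orientations are given as [roll, pitch, yaw] about the fixed x, y, z axes, in that order (R = Rz(yaw) Ry(pitch) Rx(roll)).
In Python, from station import ctrl gives the robot as it stands. The module is installed in compiled form; this text tells all that it offers.
- The arm moves only by the tool move_arm, never from a script. Its argument "targets" is a list of rows, each a list of 7 numbers: the opening, from -1 (shut) to 1 (fully open), then the shift along the tool's x, y, z in units of 50 mm (1.0 is 50 mm), then the turn, a rotation vector about the tool's x, y, z in rad. A call has 1 to 12 rows; each row is the pose to reach, as a shift and turn from the pose commanded when the call began, along the tool's axes at that moment; what a row does not reach only later rows make up. A row lasts 1/10 s, in which the tool goes at most 50 mm and 8.59 degrees, less where a joint would pass 70% of its speed; a pose out of reach is approached as far as the arm can. A call with a gripper value outside its range is refused whole. The fingers move at their own pace and stop on an object; "grip_force" is the grip in N (left out, the last holds). Time passes only in rows, so rows that repeat a pose let the fingers close. It gives the time, the measured TCP pose, the force, the opening and the grip force at its end, in the units of the state.
- ctrl.get_obs(): the state, without advancing time (a new reading comes with each control period).
- ctrl.camera(name): name is "scene" or "top" or "wrist"; returns (picture, depth): 420x560x3 uint8, red, green, blue; 420x560 float32, m along the optical axis (not along the pixel's ray), 0 where there is no reading.
- ctrl.camera_params(name): a dict with "intrinsics" (3x3 intrinsics, pixels), "k1" (the pictures are not rectified: a ray, as slopes to the right and down, at radius r is drawn at 1 + k1 r^2 times it, then the intrinsics apply), "rvec" (rotation vector, rad) and "tvec" (3), from world to camera coordinates, as OpenCV has them; the wrist camera has in their place "T_tool_cam" (4x4, takes a point from camera to tool coordinates, whose origin is the TCP and whose axes are the flange's). Camera axes: x right, y down, z forward; pixel columns grow to the right and rows downward; lengths in m; the calibration is good to about 2 mm. A picture is of the moment at which its call begins: read the wrist's pose just before it. camera_params takes no time and is no camera call.
- ctrl.hand_in(): hands the job in; it is judged then, once.
Trained networks look in the newest picture that a camera, given by its name, has taken for a name from the list of things; names that differ only in an ending like _2 or _b are one class to them, and where a whole thing is asked for, a point or a joint stands for the part that bears it (a point fixed in the world has none). Each returns a list of dicts, best first, with "score" (0 to 1); they miss things now and then, are a little off and sometimes report something else, mostly with a low value. They report only what shows in the picture. A call takes as long as a camera call.
- ctrl.cut_out(camera, target): "region" (420x560 bool, what is visible of it) and "point" ([column, row] in pixels, amid what is visible of it).
- ctrl.tip_of(camera, target): "point" ([column, row] in pixels: a listed point, or the origin of a listed thing).
The state is a dict: "time_s": time; "qpos": joint angles; "joint_vel": joint speeds; "tau": joint torques, N m; "ee_pos": TCP position; "eef_rot": TCP orientation; "force": force on the tool from outside, world axes, zero at the start; "moment": the same for the moment, N m; "grip_width": finger opening in m; "grip_force": force on a finger pad.
Only numpy, scipy, OpenCV 4.12 (cv2) and the standard library are available. Lean on these libraries where they do the work, as an engineer would, in place of code of your own. Each camera call takes 0.05 s, during which the arm holds its last target. There are 200 camera calls.

TASK

Get the small green sample roaster ready to load. First turn the dark pulley at its side by the rim until the yellow mark faces the brass pointer, then flip the red-tipped toggle latch on the front right over until it stays open, and then gently lift the lid by its wooden handle until it stands well open (some 70 degrees or more) and stays there. Leave the pulley on its mark and do not disturb the other things on the bench.

Things in the scene. Friction and masses are not known exactly. Their poses are not given: they have to be found in the camera images.
- roaster: Fixed green metal box on the wooden board (top z = 0.025). Origin: centre of its underside. 150 (x) by 200 (y) by 130 mm high, plus a 10 mm lid. Front is -x (to the robot) with the latch; lid hinge on the far upper edge; pulley at the +y side, middle plane at y = 163 mm. Place and yaw (up to 13 degrees) vary.
- pulley_hub (a point): Centre of the pulley, on its axis (the roaster's y), 85 mm above the board. Dark steel disc, radius 65 mm, 16 mm thick in y, 53 mm clear of the box (a 22 mm shaft joins them); rim top 150 mm above the board. Pinch it from above across its thickness at the upper rim. Light friction (0.12 N m): it stays where left. The point's axes turn with it; use the roaster's.
- mark (a point): Outer end of the yellow mark, a 7 mm wide yellow line across the rim and down the outer face of the pulley: a point on the pulley's rim, 65 mm from the hub, in the pulley's middle plane.
- pointer (a point): Tip of the fixed brass pointer, in the pulley's middle plane, 70 mm from the hub, 70 degrees from straight up towards the roaster's +x (66 mm in +x and 24 mm above the hub). Its brass post stands on beyond it, 108 mm from the hub in +x, 124 mm high above the board.
- pulley (a joint): Pulley angle in rad: 0 when the mark faces the pointer (the drum mouth is then up); it starts between -2.5 and -1.6. It grows when the top of the rim moves towards the roaster's +x (away from the robot).
- latch_grip (a point): Middle of the red cylindrical grip at the end of the latch lever: 16 mm diameter, 26 mm long, along the roaster's y. It lies 80 mm from the latch hinge: straight above the hinge when closed (170 mm above the board, 30 mm above the lid).
- latch_hinge (a point): Latch hinge: axis along the roaster's y, at y = 0, 92 mm in front (-x) of the roaster's origin and 90 mm above the board.
- latch (a joint): Lever angle, rad: 0 shut (upright, its loop over the lid's tongue), growing as the grip is pulled to the front (-x) and then down; stop at 1.9 (forwards, a little down). An over-centre spring presses it shut below about 0.8 with up to about 10 N at the grip and throws it on to the open stop beyond. The lid cannot rise before the loop is off the tongue.
- lid_handle (a point): Middle of the lid's handle, a dark wooden cylinder of 20 mm diameter and 34 mm length along the roaster's y, carried on a thin central stem 30 mm clear above the lid's top. With the lid shut it is 55 mm in front (-x) of the roaster's origin and 170 mm above the board; from the hinge 130 mm in -x and 40 mm up.
- lid_hinge (a point): Lid hinge: axis along the roaster's y, at 75 mm in +x from the roaster's origin, 130 mm above the board.
- lid (a joint): Lid angle in rad: 0 shut, growing as the front edge rises and goes over to +x, stop at 1.8. The lid (0.35 kg) has a stiff hinge and stays where it is left; lifting needs about 6 N at the handle. Its front edge is 22 mm beyond the handle, a steel tongue 18 mm wide reaches 24 mm further.
- colander: Steel colander, 230 mm wide, 85 mm high, at the right end of the bench; bystander. Origin under its centre.
- jebena: Terracotta coffee pot, 150 mm wide, 230 mm high; bystander at the back left. Origin under its centre.
- bowl: Green glass bowl, 100 mm wide, 50 mm high, beside the roaster's right (-y) side; bystander. Origin under its centre.
- cup: White cup, 64 mm wide, 50 mm high, to the front right of the roaster; bystander. Origin under its centre.
- spoon: Wooden spoon, 200 mm long, lying to the left of the roaster; bystander.
- jar: Amber glass jar, 80 mm wide, 120 mm high, at the back right; bystander. Origin under its centre.

How it is judged:
On the way, in this order (a step that is already met when the one before it is completed fails the run):
1. The pulley's mark faces the pointer, with the latch and lid still shut (value of joint pulley between -0.12 and 0.12 rad and velocity of joint pulley between -0.1 and 0.1 rad/s and value of joint latch below 0.3 rad and value of joint lid below 0.1 rad), for 0.3 s.
2. The latch is flipped open, the lid still down (value of joint latch above 1.6 rad and value of joint lid below 0.15 rad), for 0.2 s.
3. The lid is lifted (value of joint lid above 1.05 rad), for 0.2 s.
At the end, for the whole second after the job is handed in: The pulley is within 0.12 rad (7 degrees) of its mark facing the pointer, the latch is open beyond 1.6 rad, and the lid stands still, open beyond 1.05 rad (60 degrees) (value of joint pulley between -0.12 and 0.12 rad and value of joint latch above 1.6 rad and value of joint lid above 1.05 rad and velocity of joint lid between -0.1 and 0.1 rad/s); the robot touches nothing.
It fails at once if A bystander is moved by more than 30 mm or tipped (distance of any of colander, jebena, bowl, cup, spoon, jar from where it was at the start of the episode above 0.03 m or angle between any of colander, jebena, bowl, cup, jar's own z axis and vertical above 0.3 rad).
It fails at once if The lid is flung open or slammed shut (faster than 3 rad/s) (velocity of joint lid above 3 rad/s or velocity of joint lid below -3 rad/s).
It also fails if it takes over 69 s, if anything falls off the work surface, if the arm or the gripper's body presses on something with over 40 N, if the wrist force passes 120 N, or if a joint passes its speed limit or range.

## Working session

There is one attempt and no reset: what is moved stays moved. The work goes in short steps, Python scripts to look and compute and a tool call to move; the robot and the scene stay as the last step left them, time stands still between calls to the robot, and variables do not carry over. Pictures are saved under pics/ and viewed, at most 10 in all, crops included, and the job is handed in when it is done.

Besides the shell and the picture viewer there is one more tool, called after "Emit:" as name(argument=value, ...) on one line, values as JSON. move_arm: Moves the arm, as the interface text tells. Its arguments: {"type":"object","properties":{"targets":{"type":"array"},"grip_force":{"type":"number"}},"required":["targets"]}

```bash
mkdir -p pics
cat > h.py <<'E'
import numpy as np, cv2
from scipy.spatial.transform import Rotation as R
from station import ctrl
def pose():
    o=ctrl.get_obs(); T=np.eye(4); T[:3,:3]=R.from_euler('xyz',o['eef_rot']).as_matrix(); T[:3,3]=o['ee_pos']; return T
def camT(name):
    p=ctrl.camera_params(name)
    if 'T_tool_cam' in p: return p, pose()@np.array(p['T_tool_cam'])
    T=np.eye(4); Rm=cv2.Rodrigues(np.array(p['rvec'],float))[0]; T[:3,:3]=Rm.T; T[:3,3]=-Rm.T@np.array(p['tvec']).ravel(); return p,T
def ray(p,px):
    K=np.array(p['intrinsics']); s=np.array([(px[0]-K[0,2])/K[0,0],(px[1]-K[1,2])/K[1,1]]); u=s.copy()
    for _ in range(20): u=s/(1+p['k1']*(u@u))
    return np.array([u[0],u[1],1.])
def world(p,T,px,d): return (T@np.append(ray(p,px)*d,1))[:3]
def save(name,img): cv2.imwrite('pics/'+name,img[:,:,::-1])
E
python3 - <<'E'
from h import *
print(ctrl.get_obs())
for c in ['scene','top']:
    p,T=camT(c); im,d=ctrl.camera(c); save(c+'1.png',im); print(c,T.round(3).tolist())
    for n in ['roaster','pulley_hub','mark','pointer','latch_grip','latch_hinge','lid_handle','lid_hinge','spoon','bowl','cup']:
        r=ctrl.tip_of(c,n)
        if r:
            r=r[0];x=r['point'];i,j=int(round(x[1])),int(round(x[0]))
            dd=d[min(max(i,0),419),min(max(j,0),559)]
            print(n,round(r['score'],2),np.round(x,1),world(p,T,x,dd).round(3), 'ray', )
E
```

```text
{'time_s': 0.0, 'qpos': array([-1.19161915e+00,  3.00476673e-01,  1.52160935e+00, -2.35433630e-05,
        1.32069765e+00, -6.66208048e-02]), 'joint_vel': array([ 6.87374189e-04, -1.84641514e-04, -2.07169234e-04,  1.61497858e-04,
        1.09331807e-03,  5.90893401e-05]), 'tau': array([-2.00773713e-03, -5.31815743e+01, -3.52735770e+01,  7.07548088e-02,
        2.44024774e-02, -9.68717723e-05]), 'ee_pos': array([ 0.23703383, -0.49601505,  0.21887131]), 'eef_rot': array([-3.14040276e+00, -5.65344262e-05,  4.45803789e-01]), 'force': array([-0.27538369,  0.06180001, -0.64974766]), 'moment': array([ 0.0378952 ,  0.01217954, -0.0276909 ]), 'grip_force': 0.0, 'grip_width': 0.09384692584934343}
scene [[0.836, 0.369, -0.405, 1.007], [0.548, -0.584, 0.599, -0.801], [-0.015, -0.723, -0.691, 0.936], [0.0, 0.0, 0.0, 1.0]]
pulley_hub 0.75 [346.9 184.7] [0.634 0.09  0.121] ray
mark 0.64 [336.7 164.3] [0.51  0.277 0.021] ray
pointer 0.55 [366.6 190.3] [0.698 0.084 0.134] ray
latch_grip 0.53 [281.2 177.9] [0.388 0.114 0.02 ] ray
latch_hinge 0.69 [337.6 166.2] [0.59  0.11  0.157] ray
lid_handle 0.35 [
[... 247 characters left out ...]
[[0.021, -0.985, 0.173, 0.299], [-1.0, -0.025, -0.017, -0.103], [0.021, -0.173, -0.985, 1.468], [0.0, 0.0, 0.0, 1.0]]
roaster 0.85 [255.8 194.5] [ 0.578 -0.061  0.167] ray
pulley_hub 0.91 [205.4 183.1] [0.615 0.096 0.141] ray
mark 0.79 [199.8 187.7] [0.597 0.109 0.157] ray
pointer 0.67 [208.  161.2] [0.694 0.096 0.111] ray
latch_grip 0.6 [250.3 214. ] [ 0.512 -0.048  0.203] ray
latch_hinge 0.56 [251.4 216.8] [ 0.505 -0.051  0.196] ray
lid_handle 0.7 [249.8 201.6] [ 0.549 -0.045  0.2  ] ray
lid_hinge 0.57 [260.6 165.7] [ 0.668 -0.072  0.164] ray
spoon 0.79 [131.5 245.8] [0.426 0.339 0.041] ray
bowl 0.81 [302.9 226.6] [ 0.503 -0.213  0.037] ray
cup 0.69 [285.5 253.9] [ 0.413 -0.158  0.03 ] ray
```

Run:
```python
import cv2,numpy as np
a=cv2.imread('pics/scene1.png');b=cv2.imread('pics/top1.png')
a=cv2.resize(a[100:320,200:450],None,fx=1.6,fy=1.6,interpolation=2);b=cv2.resize(b[100:320,120:370],None,fx=1.6,fy=1.6,interpolation=2)
cv2.imwrite('pics/c1.png',np.hstack([a,b]))
```

```text
(no output)
```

View pics/c1.png

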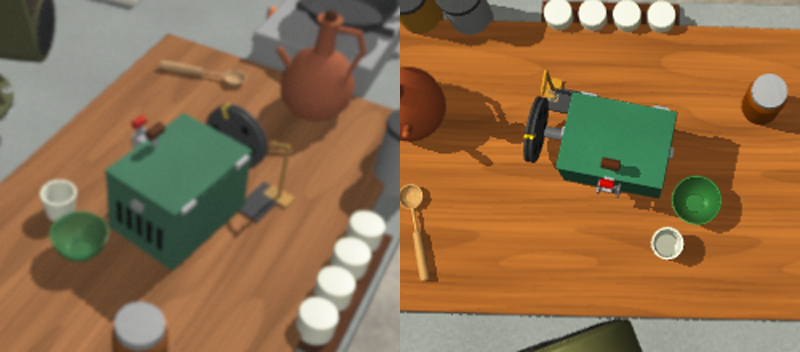

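The left half shows the roaster with the yellow mark near the top of the pulley. The right half (top view) shows the roaster yawed about -10°, with the pulley at crop pixel (535,130) and the red latch at (607,186). Next I'll fit the pose.

Run:
```python
from h import *
from scipy.optimize import least_squares
p,T=camT('top'); im,d=ctrl.camera('top')
vv,uu=np.mgrid[100:300,150:350]; 
P=np.array([world(p,T,(u,v),d[v,u]) for v,u in zip(vv.ravel(),uu.ravel())]); C=im[100:300,150:350].reshape(-1,3).astype(int)
g=(C[:,1]>C[:,0]*1.3)&(abs(P[:,2]-.166)<.008)
Q=P[g]; print(g.sum(),np.median(Q[:,2]))
rect=cv2.minAreaRect((Q[:,:2]*1000).astype(np.float32)); print('lid rect',rect)
pts={'pulley_hub':(0,.163,.085),'pointer':(.066,.163,.109),'latch_grip':(-.092,0,.17),'latch_hinge':(-.092,0,.09),'lid_handle':(-.055,0,.17),'lid_hinge':(.075,0,.13),'roaster':(0,0,0)}
obs=[]
for c in ['top','scene']:
    if c=='scene': ctrl.camera(c)
    pc,Tc=camT(c)
    for n in pts:
        for r in ctrl.tip_of(c,n)[:1]:
            if c=='top' or n in('pulley_hub','lid_hinge'): obs.append((c,n,ray(pc,r['point'])[:2],Tc))
def res(x):
    o=[];Rz=R.from_euler('z',x[2]).as_matrix()
    for c,n,s,Tc in obs:
        w=Rz@np.array(pts[n])+[x[0],x[1],.025]; q=np.linalg.inv(Tc)@np.append(w,1); o+=list((q[:2]/q[2]-s)*1000)
    return np.array(o)
s=least_squares(res,[.58,-.06,-.17],loss='soft_l1',f_scale=3); print(s.x,np.degrees(s.x[2])); print([(o[0],o[1]) for o in obs]); print(res(s.x).round(1).reshape(-1,2).tolist())
# yellow pixels near pulley
hub=np.array([s.x[0],s.x[1],.11])+R.from_euler('z',s.x[2]).apply([0,.163,0])
y=(C[:,0]>150)&(C[:,1]>120)&(C[:,2]<90)&(np.linalg.norm(P-hub,axis=1)<.08)
L=R.from_euler('z',-s.x[2]).apply(P[y]-hub); print('hub',hub,'yellow local',L.round(3).tolist())
Lr=R.from_euler('z',-s.x[2]).apply(P-hub); dk=(C.max(1)<80)&(np.linalg.norm(Lr,axis=1)<.08)&(Lr[:,2]>.05); print('dark rim med',np.median(Lr[dk],0),Lr[dk].min(0),Lr[dk].max(0))
```

```text
3200 0.16532503021365408
lid rect ((601.1903076171875, -57.6435546875), (203.53768920898438, 152.3167724609375), 80.36363220214844)
[ 0.60399635 -0.06015602 -0.13626823] -7.807594690946373
[('top', 'pulley_hub'), ('top', 'pointer'), ('top', 'latch_grip'), ('top', 'latch_hinge'), ('top', 'lid_handle'), ('top', 'lid_hinge'), ('top', 'roaster'), ('scene', 'pulley_hub'), ('scene', 'lid_hinge')]
[[2.8, -1.3], [-0.3, -3.5], [-1.8, 7.1], [-2.7, 3.8], [2.6, -2.6], [-3.7, -3.0], [6.1, 5.2], [-10.5, 3.5], [6.5, -2.8]]
hub [0.62613939 0.10133294 0.11      ] yellow local [[0.074, 0.001, 0.029], [0.069, -0.0, 0.033], [-0.022, 0.009, 0.059], [-0.022, 0.006, 0.058], [-0.021, 0.004, 0.055], [-0.019, 0.002, 0.052], [-0.025, 0.012, 0.057], [-0.026, 0.008, 0.061], [-0.026, 0.005, 0.062], [-0.024, 0.003, 0.056], [-0.024, -0.0, 0.06], [-0.024, -0.004, 0.063], [-0.022, -0.005, 0.055], [-0.027, -0.001, 0.06], [-0.027, -0.004, 0.06]]
dark rim med [ 0.00656761 -0.00051785  0.05793573] [-0.04087131 -0.00814925  0.05001272] [0.04794946 0.00837878 0.06886904]
```

```bash
cat >> h.py <<'E'
O=np.array([.601,-.0576,.025]); YAW=np.radians(-9.64)
def tgt(x,y,z,phi=0):
    T=np.eye(4); Rz=R.from_euler('z',YAW); T[:3,3]=O+Rz.apply([x,y,z]); T[:3,:3]=(Rz*R.from_euler('y',phi,degrees=True)*R.from_euler('x',np.pi)).as_matrix(); return T
def pul(phi,r=.053): a=np.radians(phi); return tgt(r*np.sin(a),.163,.085+r*np.cos(a),phi)
def row(A,B):
    D=np.linalg.inv(A)@B; return (D[:3,3]/.05).round(2).tolist()+R.from_matrix(D[:3,:3]).as_rotvec().round(3).tolist()
def rows(*B,A=None):
    A=pose() if A is None else A
    for b in B: print(row(A,b))
E
python3 - <<'E'
from h import *
print(ctrl.camera_params('wrist')['T_tool_cam'])
rows(pul(-25,.15)); print('next')
rows(pul(-25),A=pul(-25,.15))
rows(*[pul(a) for a in np.linspace(-25,22,9)[1:]],A=pul(-25))
E
```

```text
[[ 2.42703710e-04 -9.64148027e-01 -2.65364886e-01  7.77302443e-02]
 [ 9.99999894e-01  3.37988569e-04 -3.13407431e-04  4.44777625e-04]
 [ 3.91861454e-04 -2.65364782e-01  9.64148007e-01 -1.65173511e-01]
 [ 0.00000000e+00  0.00000000e+00  0.00000000e+00  1.00000000e+00]]
[11.19, -8.17, -0.53, -0.134, 0.422, 0.604]
next
[0.0, -0.0, 1.94, 0.0, 0.0, -0.0]
[0.11, 0.0, 0.01, -0.0, -0.103, -0.0]
[0.22, 0.0, 0.02, -0.0, -0.205, -0.0]
[0.32, 0.0, 0.05, -0.0, -0.308, -0.0]
[0.42, 0.0, 0.09, -0.0, -0.41, -0.0]
[0.52, -0.0, 0.14, -0.0, -0.513, -0.0]
[0.61, 0.0, 0.19, -0.0, -0.615, -0.0]
[0.7, 0.0, 0.26, -0.0, -0.718, -0.0]
[0.78, 0.0, 0.34, -0.0, -0.82, -0.0]
```

Emit:
move_arm(targets=[[0.1, 0, 0, -2, 0, 0, 0], [0.1, 0, 0, -2.5, 0, 0, 0.1], [0.1, 5, -4, -3, 0, 0, 0.6], [0.1, 8, -6, -3, 0, 0, 0.6], [0.1, 11.19, -8.17, -2, -0.134, 0.422, 0.604], [0.1, 11.19, -8.17, -2, -0.134, 0.422, 0.604], [0.1, 11.19, -8.17, -2, -0.134, 0.422, 0.604], [0.1, 11.19, -8.17, -2, -0.134, 0.422, 0.604], [0.1, 11.19, -8.17, -2, -0.134, 0.422, 0.604], [0.1, 11.19, -8.17, -2, -0.134, 0.422, 0.604], [0.1, 11.19, -8.17, -2, -0.134, 0.422, 0.604], [0.1, 11.19, -8.17, -2, -0.134, 0.422, 0.604]])

```text
time_s: 3.2
ee_pos: [0.4725, -0.0566, 0.324]
eef_rot: [3.141, -0.438, -0.168]
force: [0.7, -1.1, 0.1]
grip_width: 0.0522
grip_force: 0.0
```

Run:
```python
from h import *
o=ctrl.get_obs(); print(o['time_s'],o['qpos'].round(2),o['ee_pos'],o['grip_width'])
rows(pul(-25,.15),pul(-25,.053))
```

```text
3.2 [-0.2  -0.18  1.84  0.02  1.04  1.53] [ 0.47249293 -0.0566432   0.3240175 ] 0.052213132404083894
[0.49, -3.67, 1.95, 0.0, -0.001, 0.0]
[0.49, -3.67, 3.89, 0.0, -0.001, 0.0]
```

Emit:
move_arm(targets=[[0.1, 0.2, -1, 0.5, 0, 0, 0], [0.1, 0.3, -2, 1, 0, 0, 0], [0.1, 0.49, -3, 1.5, 0, 0, 0], [0.1, 0.49, -3.67, 1.95, 0, 0, 0], [0.1, 0.49, -3.67, 1.95, 0, 0, 0], [0.1, 0.49, -3.67, 1.95, 0, 0, 0], [0.1, 0.49, -3.67, 1.95, 0, 0, 0]])

```text
time_s: 3.9
ee_pos: [0.5651, 0.1107, 0.2462]
eef_rot: [3.141, -0.437, -0.168]
force: [0.1, -0.2, -0.0]
grip_width: 0.0517
grip_force: 0.0
```

Run:
```python
from h import *
print(ctrl.get_obs()['time_s'])
p,T=camT('wrist'); im,d=ctrl.camera('wrist'); save('w1.png',im)
rows(pul(-25,.15),pul(-25,.053))
for n in ['pulley_hub','mark','pointer']:
    for r in ctrl.tip_of('wrist',n)[:1]:
        x=r['point'];w=world(p,T,x,d[int(x[1]),int(x[0])]); print(n,r['score'],x,w.round(3),R.from_euler('z',-YAW).apply(w-O).round(3))
r=ctrl.cut_out('wrist','pulley_hub')[0]['region']
P=np.array([world(p,T,(u,v),d[v,u]) for v,u in zip(*np.nonzero(r)) if d[v,u]>0]); L=R.from_euler('z',-YAW).apply(P-O)
print(np.percentile(L,[1,10,50,90,99],axis=0).round(4))
```

```text
3.9
[-0.0, -0.07, 0.01, 0.0, -0.001, -0.001]
[-0.01, -0.07, 1.95, 0.0, -0.001, -0.001]
pulley_hub 0.72 [281.2, 199.7] [0.617 0.103 0.167] [-0.011  0.161  0.142]
pointer 0.81 [279.7, 121.8] [0.695 0.091 0.136] [0.068 0.162 0.111]
[[-0.0597  0.1545  0.0062]
 [-0.0478  0.1561  0.1127]
 [-0.0085  0.1627  0.1407]
 [ 0.0354  0.1695  0.1489]
 [ 0.0544  0.1758  0.1504]]
```

View pics/w1.png

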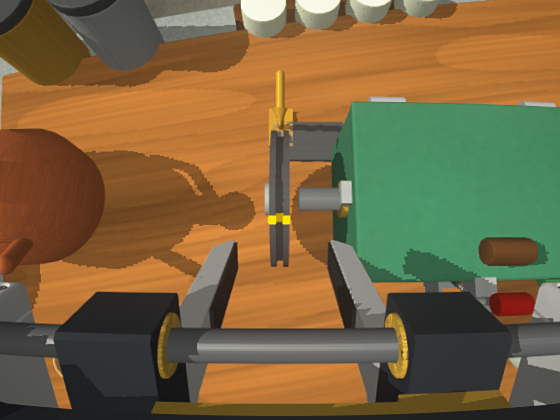

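The wrist picture shows the pulley centred between the fingers at column 280. The mark is at (279,219) and the pointer tip at (280,122). The pose fits, so I'll descend and grip.

Emit:
move_arm(targets=[[0.1, 0, -0.05, 0.7, 0, 0, 0], [0.1, 0, -0.05, 1.4, 0, 0, 0], [0.1, 0, -0.05, 1.95, 0, 0, 0], [0.1, 0, -0.05, 1.95, 0, 0, 0], [-1, 0, -0.05, 1.95, 0, 0, 0], [-1, 0, -0.05, 1.95, 0, 0, 0], [-1, 0, -0.05, 1.95, 0, 0, 0], [-1, 0, -0.05, 1.95, 0, 0, 0], [-1, 0, -0.05, 1.95, 0, 0, 0]], grip_force=25)

```text
time_s: 5.05
ee_pos: [0.6061, 0.1064, 0.1578]
eef_rot: [3.14, -0.437, -0.168]
force: [-7.4, -7.6, 11.9]
grip_width: 0.0157
grip_force: 25.0
```

Emit:
move_arm(targets=[[-1, 0.11, 0, 0.01, 0, -0.103, 0], [-1, 0.22, 0, 0.02, 0, -0.205, 0], [-1, 0.32, 0, 0.05, 0, -0.308, 0], [-1, 0.42, 0, 0.09, 0, -0.41, 0], [-1, 0.52, 0, 0.14, 0, -0.513, 0], [-1, 0.61, 0, 0.19, 0, -0.615, 0], [-1, 0.7, 0, 0.26, 0, -0.718, 0], [-1, 0.78, 0, 0.34, 0, -0.82, 0], [-1, 0.78, 0, 0.34, 0, -0.82, 0], [-1, 0.78, 0, 0.34, 0, -0.82, 0]])

```text
time_s: 6.05
ee_pos: [0.6483, 0.0992, 0.1575]
eef_rot: [3.14, 0.386, -0.169]
force: [-0.1, -5.2, -2.2]
grip_width: 0.016
grip_force: 25.0
```

Run:
```python
from h import *
rows(pul(22),pul(22,.1),pul(0,.12),pul(-25,.1),pul(-25))
```

```text
[-0.02, -0.01, -0.03, 0.001, 0.002, -0.001]
[-0.02, -0.01, -0.97, 0.001, 0.002, -0.001]
[-0.92, -0.01, -1.19, 0.001, 0.386, -0.001]
[-1.49, -0.01, -0.33, 0.001, 0.822, -0.0]
[-0.8, -0.01, 0.31, 0.001, 0.822, -0.0]
```

Emit:
move_arm(targets=[[0.0, 0, 0, 0, 0, 0, 0], [0.0, 0, 0, 0, 0, 0, 0], [0.0, 0, 0, -1, 0, 0, 0], [0.0, -0.4, 0, -1.2, 0, 0.14, 0], [0.0, -0.7, 0, -1.2, 0, 0.28, 0], [0.0, -0.92, 0, -1.19, 0, 0.386, 0], [0.0, -1.2, 0, -0.9, 0, 0.52, 0], [0.0, -1.35, 0, -0.6, 0, 0.66, 0], [0.0, -1.49, 0, -0.33, 0, 0.822, 0], [0.0, -1.49, 0, -0.33, 0, 0.822, 0], [0.0, -1.49, 0, -0.33, 0, 0.822, 0]])

```text
time_s: 7.15
ee_pos: [0.5858, 0.1109, 0.2021]
eef_rot: [3.142, -0.438, -0.167]
force: [1.2, 0.3, 0.6]
grip_width: 0.0467
grip_force: 0.0
```

```bash
cat >> h.py <<'E'
def markang(name,cam='wrist'):
    p,T=camT(cam); im,d=ctrl.camera(cam); save(name,im)
    c=im.astype(int); m=(c[:,:,0]>150)&(c[:,:,1]>120)&(c[:,:,2]<80)&(d>0)
    P=np.array([world(p,T,(u,v),d[v,u]) for v,u in zip(*np.nonzero(m))]); L=R.from_euler('z',-YAW).apply(P-O)-[0,.163,.085]
    r=np.hypot(L[:,0],L[:,2]); k=(abs(L[:,1])<.010)&(r<.0685)&(r>.055); L=L[k]
    a=np.degrees(np.arctan2(L[:,0],L[:,2])); print('n',k.sum(),'mark deg',np.percentile(a,[2,10,50,90,98]).round(1),'r',np.median(r[k]))
E
python3 - <<'E'
from h import *
markang('w2.png')
rows(pul(-25,.1),pul(-25))
E
```

```text
n 253 mark deg [19.3 19.9 22.3 25.8 28. ] r 0.06567364446689629
[-0.02, 0.01, 0.04, -0.0, -0.002, 0.0]
[-0.02, 0.01, 0.98, -0.0, -0.002, 0.0]
```

View pics/w2.png

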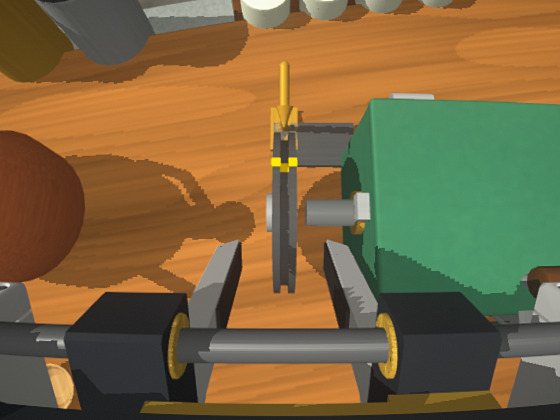

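The mark is now at (285,162), about 22.5°, and the pointer tip is at (285,125). It needs another stroke of about 47.5°.

Emit:
move_arm(targets=[[0.0, 0, 0, 0.5, 0, 0, 0], [0.0, -0.02, 0, 0.98, 0, 0, 0], [0.0, -0.02, 0, 0.98, 0, 0, 0], [-1, -0.02, 0, 0.98, 0, 0, 0], [-1, -0.02, 0, 0.98, 0, 0, 0], [-1, -0.02, 0, 0.98, 0, 0, 0], [-1, -0.02, 0, 0.98, 0, 0, 0], [-1, -0.02, 0, 0.98, 0, 0, 0]])

```text
time_s: 8.0
ee_pos: [0.6058, 0.1065, 0.1574]
eef_rot: [3.14, -0.439, -0.168]
force: [-4.1, -6.5, 5.8]
grip_width: 0.0162
grip_force: 25.0
```

Emit:
move_arm(targets=[[-1, 0.11, 0, 0.01, 0, -0.103, 0], [-1, 0.22, 0, 0.02, 0, -0.205, 0], [-1, 0.32, 0, 0.05, 0, -0.308, 0], [-1, 0.42, 0, 0.09, 0, -0.41, 0], [-1, 0.52, 0, 0.14, 0, -0.513, 0], [-1, 0.61, 0, 0.19, 0, -0.615, 0], [-1, 0.7, 0, 0.26, 0, -0.718, 0], [-1, 0.79, 0, 0.345, 0, -0.83, 0], [-1, 0.79, 0, 0.345, 0, -0.83, 0], [-1, 0.79, 0, 0.345, 0, -0.83, 0]])

```text
time_s: 9.0
ee_pos: [0.6483, 0.0991, 0.1567]
eef_rot: [3.14, 0.394, -0.169]
force: [-1.4, -5.5, -5.2]
grip_width: 0.0159
grip_force: 25.0
```

Emit:
move_arm(targets=[[0.0, 0, 0, 0, 0, 0, 0], [0.0, 0, 0, 0, 0, 0, 0], [0.0, 0, 0, -1, 0, 0, 0], [0.0, -0.4, 0, -1.2, 0, 0.14, 0], [0.0, -0.7, 0, -1.2, 0, 0.28, 0], [0.0, -0.92, 0, -1.19, 0, 0.386, 0], [0.0, -0.92, 0, -1.19, 0, 0.386, 0]])

```text
time_s: 9.7
ee_pos: [0.6266, 0.1043, 0.2322]
eef_rot: [-3.141, 0.001, -0.166]
force: [0.5, -0.1, -0.2]
grip_width: 0.047
grip_force: 0.0
```

Run:
```python
from h import *
markang('w3.png')
A=tgt(-.092,0,.24); rows(pul(0,.2),A); 
p,T=camT('top'); im,d=ctrl.camera('top'); save('t3.png',im)
```

```text
n 137 mark deg [-9.3 66.1 68.6 72.5 91.6] r 0.06636613208012372
[0.01, 0.01, -1.56, -0.0, 0.004, 0.001]
[-1.83, 3.27, -0.65, -0.0, 0.004, 0.001]
```

View pics/w3.png

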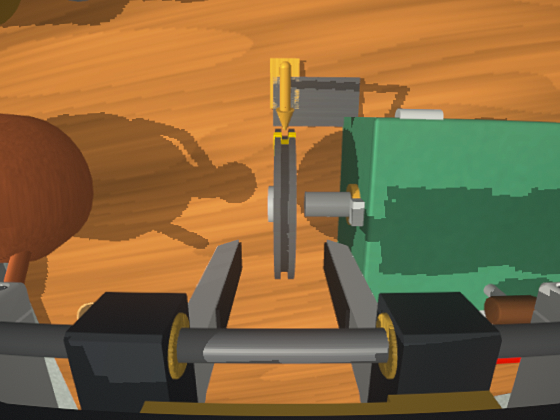

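The mark sits at the pointer tip (285,135), measured at about 69° against 70°, so the pulley is done. On to the latch.

Emit:
move_arm(targets=[[0.0, 0, 0, -1.2, 0, 0, 0], [0.0, -0.5, 0.9, -1.2, 0, 0, 0], [0.0, -1.0, 1.8, -1.2, 0, 0, 0], [0.0, -1.5, 2.7, -1.2, 0, 0, 0], [0.0, -1.83, 3.27, -1.2, 0, 0, 0], [0.0, -1.83, 3.27, -1.0, 0, 0, 0], [0.0, -1.83, 3.27, -1.0, 0, 0, 0]])

```text
time_s: 10.5
ee_pos: [0.5117, -0.0432, 0.2799]
eef_rot: [-3.141, 0.008, -0.17]
force: [-0.3, 0.1, -0.0]
grip_width: 0.0472
grip_force: 0.0
```

Run:
```python
from h import *
print(ctrl.get_obs()['time_s'])
p,T=camT('wrist'); im,d=ctrl.camera('wrist'); save('w4.png',im)
for n in ['latch_grip','lid_handle']:
    for r in ctrl.tip_of('wrist',n)[:1]:
        x=r['point'];w=world(p,T,x,d[int(x[1]),int(x[0])]); print(n,r['score'],x,R.from_euler('z',-YAW).apply(w-O).round(4))
c=im.astype(int); m=(c[:,:,0]>120)&(c[:,:,1]<50)&(c[:,:,2]<50)&(d>0)
P=np.array([world(p,T,(u,v),d[v,u]) for v,u in zip(*np.nonzero(m))]); L=R.from_euler('z',-YAW).apply(P-O); print('red',np.percentile(L,[3,50,97],axis=0).round(4))
rows(tgt(-.092,0,.168))
A=tgt(-.092,0,.168)
for a in [.25,.5,.75,1.0,1.2,1.4,1.6,1.8]: rows(tgt(-.092-.08*np.sin(a),0,.088+.08*np.cos(a)),A=A)
```

```text
10.5
latch_grip 0.87 [284.0, 220.0] [-0.0885 -0.002   0.1789]
lid_handle 0.58 [280.2, 173.5] [-0.0113 -0.0007  0.4195]
red [[-0.096  -0.0119  0.1717]
 [-0.0884 -0.0005  0.1768]
 [-0.0831  0.0109  0.1787]]
[-0.03, 0.01, 1.75, 0.0, 0.007, 0.001]
[-0.4, 0.0, 0.05, 0.0, -0.0, -0.0]
[-0.77, 0.0, 0.2, 0.0, -0.0, -0.0]
[-1.09, 0.0, 0.43, 0.0, -0.0, -0.0]
[-1.35, -0.0, 0.74, 0.0, -0.0, -0.0]
[-1.49, -0.0, 1.02, 0.0, -0.0, -0.0]
[-1.58, -0.0, 1.33, 0.0, -0.0, -0.0]
[-1.6, -0.0, 1.65, 0.0, -0.0, -0.0]
[-1.56, -0.0, 1.96, 0.0, -0.0, -0.0]
```

View pics/w4.png

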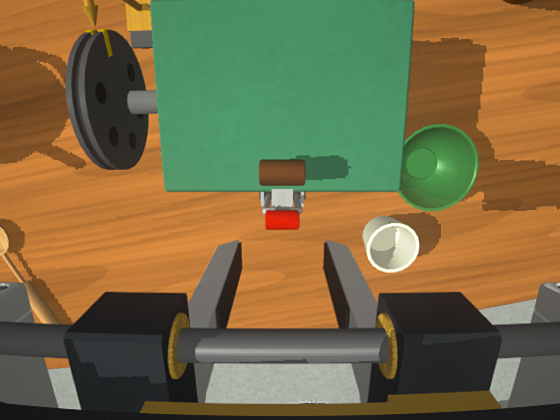

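The red grip is at (282,219), centred between the fingers, with the handle behind it at (282,172). The grip is clear at both ends, so I'll pinch it across its ends.

Emit:
move_arm(targets=[[0.0, -0.03, 0.01, 0.8, 0, 0.007, 0], [0.0, -0.03, 0.01, 1.4, 0, 0.007, 0], [0.0, -0.03, 0.01, 1.7, 0, 0.007, 0], [0.0, -0.03, 0.01, 1.7, 0, 0.007, 0], [-1, -0.03, 0.01, 1.7, 0, 0.007, 0], [-1, -0.03, 0.01, 1.7, 0, 0.007, 0], [-1, -0.03, 0.01, 1.7, 0, 0.007, 0], [-1, -0.03, 0.01, 1.7, 0, 0.007, 0], [-1, -0.03, 0.01, 1.7, 0, 0.007, 0]], grip_force=30)

```text
time_s: 11.55
ee_pos: [0.5099, -0.0426, 0.1967]
eef_rot: [-3.141, -0.003, -0.168]
force: [0.4, 3.4, 5.5]
grip_width: 0.0258
grip_force: 30.0
```

Gripped at 26 mm. Now I'll pull it over along the arc.

Emit:
move_arm(targets=[[-1, -0.2, 0, 0.01, 0, 0, 0], [-1, -0.4, 0, 0.05, 0, 0, 0], [-1, -0.77, 0, 0.2, 0, 0, 0], [-1, -1.09, 0, 0.43, 0, 0, 0], [-1, -1.35, 0, 0.74, 0, 0, 0], [-1, -1.49, 0, 1.02, 0, 0, 0], [-1, -1.58, 0, 1.33, 0, 0, 0], [-1, -1.6, 0, 1.65, 0, 0, 0], [-1, -1.56, 0, 1.96, 0, 0, 0], [-1, -1.56, 0, 1.96, 0, 0, 0]])

```text
time_s: 12.55
ee_pos: [0.4311, -0.0292, 0.0955]
eef_rot: [-3.141, 0.004, -0.168]
force: [-2.2, 5.1, -10.5]
grip_width: 0.0257
grip_force: 30.0
```

Emit:
move_arm(targets=[[0.0, 0, 0, 0, 0, 0, 0], [0.0, 0, 0, 0, 0, 0, 0], [0.0, 0, 0, 0, 0, 0, 0], [0.1, 0, 0, -1, 0, 0, 0], [0.1, 0, 0, -2, 0, 0, 0], [0.1, 0, 0, -3, 0, 0, 0], [0.1, 0, 0, -3.5, 0, 0, 0], [0.1, 0, 0, -3.5, 0, 0, 0]])

```text
time_s: 13.35
ee_pos: [0.4334, -0.03, 0.2766]
eef_rot: [3.141, -0.008, -0.168]
force: [-0.3, 0.2, -0.5]
grip_width: 0.0517
grip_force: 0.0
```

Run:
```python
from h import *
print(ctrl.get_obs()['time_s'])
p,T=camT('wrist'); im,d=ctrl.camera('wrist'); save('w5.png',im)
c=im.astype(int); m=(c[:,:,0]>120)&(c[:,:,1]<50)&(c[:,:,2]<50)&(d>0)
P=np.array([world(p,T,(u,v),d[v,u]) for v,u in zip(*np.nonzero(m))]); L=R.from_euler('z',-YAW).apply(P-O); print('red',np.percentile(L,[3,50,97],axis=0).round(4))
rows(tgt(-.055,0,.24),tgt(-.055,0,.167))
```

```text
13.35
red [[-0.1723 -0.0122  0.0671]
 [-0.1662 -0.0006  0.0708]
 [-0.1596  0.011   0.0729]]
[2.31, -0.02, 0.19, 0.0, -0.004, 0.0]
[2.3, -0.02, 1.65, 0.0, -0.004, 0.0]
```

View pics/w5.png

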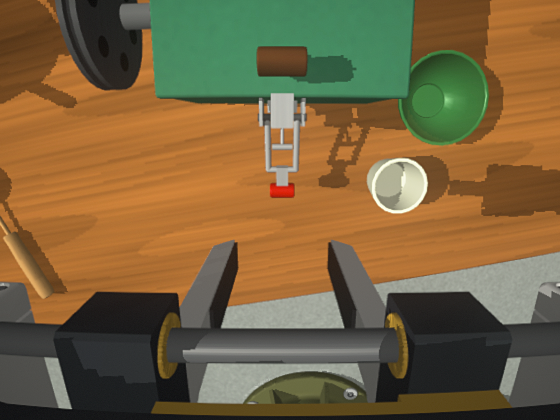

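The latch is open: grip at (282,190), centre height about 64 mm, which is the open stop. Next is the handle at (282,61).

Emit:
move_arm(targets=[[0.3, 0.8, 0, 0, 0, 0, 0], [0.3, 1.6, 0, 0, 0, 0, 0], [0.3, 2.3, -0.02, 0.19, 0, 0, 0], [0.3, 2.3, -0.02, 0.19, 0, 0, 0], [0.3, 2.3, -0.02, 0.9, 0, 0, 0], [0.3, 2.3, -0.02, 1.6, 0, 0, 0], [0.3, 2.3, -0.02, 1.6, 0, 0, 0], [-1, 2.3, -0.02, 1.6, 0, 0, 0], [-1, 2.3, -0.02, 1.6, 0, 0, 0], [-1, 2.3, -0.02, 1.6, 0, 0, 0], [-1, 2.3, -0.02, 1.6, 0, 0, 0], [-1, 2.3, -0.02, 1.6, 0, 0, 0]], grip_force=30)

```text
time_s: 14.6
ee_pos: [0.5463, -0.0487, 0.194]
eef_rot: [3.14, -0.003, -0.168]
force: [-1.7, -5.7, 6.0]
grip_width: 0.0336
grip_force: 30.0
```

Run:
```python
from h import *
f=lambda l:tgt(.075+.136*np.cos(np.pi-np.radians(17.1+l)),0,.127+.136*np.sin(np.radians(17.1+l)))
rows(f(0))
rows(*[f(l) for l in range(4,49,4)],A=f(0)); print()
rows(*[f(l) for l in range(48,81,4)],A=f(44))
```

```text
[0.01, -0.01, 0.04, 0.001, -0.003, -0.0]
[0.06, -0.0, -0.18, 0.0, -0.0, -0.0]
[0.14, 0.0, -0.35, 0.0, -0.0, -0.0]
[0.22, 0.0, -0.52, 0.0, -0.0, -0.0]
[0.32, 0.0, -0.69, 0.0, -0.0, -0.0]
[0.43, 0.0, -0.84, 0.0, -0.0, -0.0]
[0.55, 0.0, -0.99, 0.0, -0.0, -0.0]
[0.68, 0.0, -1.13, 0.0, -0.0, -0.0]
[0.82, 0.0, -1.26, 0.0, -0.0, -0.0]
[0.97, 0.0, -1.38, 0.0, -0.0, -0.0]
[1.12, 0.0, -1.48, 0.0, -0.0, -0.0]
[1.29, 0.0, -1.58, 0.0, -0.0, -0.0]
[1.45, 0.0, -1.67, 0.0, -0.0, -0.0]

[0.17, -0.0, -0.09, 0.0, -0.0, -0.0]
[0.34, -0.0, -0.16, 0.0, -0.0, -0.0]
[0.52, -0.0, -0.22, 0.0, -0.0, -0.0]
[0.71, -0.0, -0.27, 0.0, -0.0, -0.0]
[0.89, -0.0, -0.31, 0.0, -0.0, -0.0]
[1.08, -0.0, -0.33, 0.0, -0.0, -0.0]
[1.27, -0.0, -0.34, 0.0, -0.0, -0.0]
[1.46, -0.0, -0.33, 0.0, -0.0, -0.0]
[1.65, -0.0, -0.32, 0.0, -0.0, -0.0]
```

Emit:
move_arm(targets=[[-1, 0.06, 0, -0.18, 0, 0, 0], [-1, 0.14, 0, -0.35, 0, 0, 0], [-1, 0.22, 0, -0.52, 0, 0, 0], [-1, 0.32, 0, -0.69, 0, 0, 0], [-1, 0.43, 0, -0.84, 0, 0, 0], [-1, 0.55, 0, -0.99, 0, 0, 0], [-1, 0.68, 0, -1.13, 0, 0, 0], [-1, 0.82, 0, -1.26, 0, 0, 0], [-1, 0.97, 0, -1.38, 0, 0, 0], [-1, 1.12, 0, -1.48, 0, 0, 0], [-1, 1.29, 0, -1.58, 0, 0, 0], [-1, 1.29, 0, -1.58, 0, 0, 0]])

```text
time_s: 15.8
ee_pos: [0.6097, -0.0596, 0.272]
eef_rot: [3.14, -0.0, -0.169]
force: [-0.5, -5.8, -1.6]
grip_width: 0.0336
grip_force: 30.0
```

Emit:
move_arm(targets=[[-1, 0.17, 0, -0.09, 0, 0, 0], [-1, 0.34, 0, -0.16, 0, 0, 0], [-1, 0.52, 0, -0.22, 0, 0, 0], [-1, 0.71, 0, -0.27, 0, 0, 0], [-1, 0.89, 0, -0.31, 0, 0, 0], [-1, 1.08, 0, -0.33, 0, 0, 0], [-1, 1.27, 0, -0.34, 0, 0, 0], [-1, 1.46, 0, -0.33, 0, 0, 0], [-1, 1.65, 0, -0.32, 0, 0, 0], [-1, 1.65, 0, -0.32, 0, 0, 0], [-1, 1.65, 0, -0.32, 0, 0, 0]])

```text
time_s: 16.9
ee_pos: [0.6912, -0.0735, 0.2891]
eef_rot: [3.14, -0.003, -0.169]
force: [-0.1, -5.2, 3.4]
grip_width: 0.0337
grip_force: 30.0
```

Emit:
move_arm(targets=[[0.2, 0, 0, 0, 0, 0, 0], [0.2, 0, 0, 0, 0, 0, 0], [0.2, 0, 0, 0, 0, 0, 0], [0.2, 0, 0, -0.5, 0, 0, 0], [0.2, 0, 0, -1.2, 0, 0, 0], [0.2, 0, 0, -2, 0, 0, 0], [0.2, 0, 0, -3, 0, 0, 0], [0.2, 0, 0, -3, 0, 0, 0], [0.2, 0, 0, -3, 0, 0, 0]])

```text
time_s: 17.8
ee_pos: [0.6909, -0.0724, 0.4387]
eef_rot: [3.142, -0.003, -0.168]
force: [-0.2, 0.4, -0.9]
grip_width: 0.0565
grip_force: 0.0
```

Run:
```python
from h import *
o=ctrl.get_obs(); print(o['time_s'],o['ee_pos'],o['force'])
a,_=ctrl.camera('scene'); b,_=ctrl.camera('top')
a=cv2.resize(a[60:320,200:450],None,fx=1.6,fy=1.6,interpolation=2);b=cv2.resize(b[60:320,120:370],None,fx=1.6,fy=1.6,interpolation=2)
save('c6.png',np.hstack([a,b]))
```

```text
17.8 [ 0.69092316 -0.07237949  0.43872062] [-0.22340372  0.40701987 -0.90393635]
```

View pics/c6.png

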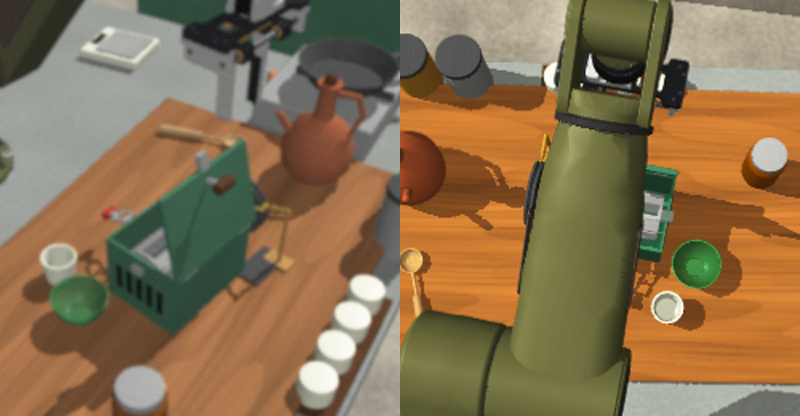

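The lid stands open at about 80° (left half, near (210,200)), the latch is open at (115,213), and the bystanders are unmoved. The arm is clear, so I'll hand in.

```bash
python3 -c "
from station import ctrl
print(ctrl.hand_in())"
```

```text
the job is handed in; nothing more can be done
None
```

I turned the pulley mark to the pointer (about 69° measured against 70°), opened the latch to its stop and left the lid standing at about 80°. The arm was clear and the bystanders looked unmoved. I handed the job in at about 18 s, and no verdict came back.

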